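Lock the keg dolly and hold the bolt head behind its handle bracket

ROBOT

A 7-joint arm with a two-finger parallel gripper is mounted at the origin on the work surface. World frame = base frame: x ahead of the robot, y to its left, z up, the work surface at z = 0. Lengths are in m, angles in degrees, forces in N, time in s.
With the tool pointing down it reaches from about 0.35 to 0.775 m from the base axis. Payload 3.1 kg.
Tool frame: the origin (TCP) lies on the centre line of the jaws, within the pads' length; the fingertips stand 17 mm ahead of it and the grasp point (between the pads) lies 2 mm behind it (robot.tip_reach is the distance from the TCP to the fingertips, in m); z points along the fingers, y is the direction in which the jaws open and shut (so a half turn about z gives the same grasp; the last joint's range is limited). The gripper opens to 85 mm and grips with 20 to 120 N. Pads are 22 mm wide; open, the fingers measure 114 mm over their backs; the gripper's body (76 mm by 85 mm) begins 54 mm behind the grasp point. The pads swing forward as they close: fully open they stand 13 mm farther back than shut.
Start: joints at [-72.863, 17.813, 0.802, 86.603, -0.252, 75.585, -1.558], TCP at [0.184, 0.518, 0.248] pointing down, gripper open.
Joint ranges: [-154.91, 154.91], [-16.99, 109.72], [-72.82, 74.43], [7.12, 147.25], [-82.49, 262.49], [11.32, 116.49], [-174.64, 174.64]. Speed limits (degrees/s): [159.86, 159.86, 180, 180, 180, 180, 180].

INTERFACE

Orientations are given as [roll, pitch, yaw] about the fixed x, y, z axes, in that order (R = Rz(yaw) Ry(pitch) Rx(roll)).
In Python, from station import robot, fingers, vision, workorder, recognise gives the robot as it stands. Calls block until the motion is done:
- robot.move_to(position, orientation): joint-space move of the TCP to a pose.
- robot.line_to(position, orientation=None, velocity=0.15, f_stop=None): straight line of the TCP; orientation=None keeps the orientation; velocity is the mean speed in m/s. With f_stop (N) it stops when the force on the tool has changed by that much, and returns True; else False.
- robot.move_j(angles): joint-space move.
- fingers.gripper_to(opening, force=None): opening from 0.0 (shut) to 1.0 (fully open); force is the grip in N (None keeps the last); returns when the fingers have stopped.
- robot.pause(seconds).
- robot.inverse_kinematics(position, orientation): joint angles nearest the present ones, or None.
- vision.grab_frame(name): name is "scene" or "top"; returns the picture (420x560x3 uint8, red, green, blue); there is no depth.
- vision.calibration(name): a dict with "mtx" (3x3 intrinsics, pixels), "extrinsics" (4x4, takes a point from world to camera coordinates). Camera axes: x right, y up, looking along -z (the intrinsics and any distortion apply to the point x, -y, -z); pixel columns grow to the right and rows downward; lengths in m; the calibration is good to about 2 mm. A picture is of the moment at which its call begins. calibration takes no time and is no camera call.
A pose or a line that the arm cannot do raises robot.PlanningError and nothing moves.
- workorder.close_job(): hands the job in, once; it reports no verdict.
Trained networks look in the newest picture that a camera, given by its name, has taken for a name from the list of things; names that differ only in an ending like _2 or _b are one class to them, and where a whole thing is asked for, a point or a joint stands for the part that bears it (a point fixed in the world has none). Each returns a list of dicts, best first, with "p" (0 to 1); they miss things now and then, are a little off and sometimes report something else, mostly with a low value. They report only what shows in the picture. A call takes as long as a camera call.
- recognise(label, camera): "rect" ([centre column, centre row, width, height] in pixels, round what is visible of it).
Readings, each from a call of its own:
- robot.current_time_s(): time.
- robot.current_joint_positions(): joint angles.
- robot.current_dq(): joint speeds.
- robot.current_joint_torque(): joint torques, N m.
- robot.current_tool_pos(): TCP position.
- robot.current_eef_rot(): TCP orientation.
- robot.current_contact_force(): force on the tool from outside, world axes, zero at the start.
- robot.current_torque(): the same for the moment, N m.
- robot.current_finger_gap(): opening from 0.0 (shut) to 1.0 (fully open).
Only numpy, scipy, OpenCV 4.12 (cv2) and the standard library are available. Lean on these libraries where they do the work, as an engineer would, in place of code of your own. Each camera call takes 0.05 s, during which the arm holds its last target.

TASK

Lock the keg dolly by pressing the brake pedal on its left side down to its stop, where it stays by itself. Then reach down into the narrow gap behind the near plate of the handle bracket, grip the square bolt head hidden there between the fingers, bring the bolt round until the sagging spanner on its nut is level, and keep it from turning back: the job finishes while you are still holding the head firmly, spanner level, brake still locked. Leave the loose things on the dolly and table where they are.

Things in the scene. Friction and masses are not known exactly. Their poses are not given: they have to be found in the camera images.
- brake_pedal (a joint): angle of the keg dolly's brake pedal, rad: 0 fully up (off), grows as it is pressed down, 0.34 at its stop (locked). Stiff spring with a friction catch: 3 N at the pad to start it, about 5.5 N near the stop; it stays wherever it is left. Its hinge is parallel to the dolly's x axis, 80 mm inboard of the pad. Starts at 0 to 0.03.
- pedal_pad (a point): middle of the top face of the pedal's steel tread plate, 46 mm along the dolly's x by 38 mm, 6 mm thick, sticking out of the left (+y) side of the dolly 64 mm beyond the frame's edge, 93 mm above the table when up; it goes down 27 mm along its arc to the stop. Moves with the pedal; its axes are the dolly's when the pedal is up.
- dolly: low keg dolly on four castors, standing fixed on the table: 340 mm (its x) by 320 mm (its y), flat deck 120 mm above the table. Origin: centre of its footprint, at table height; x away from the robot, y left, z up.
- bracket: steel handle bracket fixed on the deck: two upright plates 6 mm thick, 90 mm wide along its y, tops 76 mm above the deck, at its x = -27 and +27 mm (48 mm clear between them), open above and at both sides. Foot 4 mm thick, running on to y = -150 mm. Origin: on the deck, midway between the plates; x from the near plate to the far one (the bolt's axis), y left, z up.
- bolt_head (a point): centre of the bolt's square steel head, midway between the two plates, 50 mm above the deck: 24 by 24 mm across the flats, 20 mm thick along the bolt (its x). Its y and z axes are square to the flats and turn with the bolt. An 18 mm round shoulder joins it to the near plate. Both sides of the head and the space above are free.
- bolt (a joint): angle of bolt, nut and spanner, which turn as one, rad: 0 with the spanner level and two flats of the head upright, positive with the spanner's end raised, limit +0.30. The spanner's weight (up to 0.2 Nm) has sagged it to -0.27, its end on the bracket's foot; it falls back if let go. Squeezing alone does not turn it: grip square to the flats, then turn the gripper about the bolt's axis.
- spanner_end (a point): middle of the free end of the steel spanner on the bolt's nut, on the robot's side of the near plate: 9 mm thick, 16 to 22 mm high, reaching 141 mm from the bolt's axis to the bracket's -y. Turns with the bolt; at the bolt's height when level.
- ferrule: steel pipe ferrule, 50 mm across flanges, 32 mm high, upright on the dolly deck behind the bracket; a bystander, loose
- plug: black rubber plug, 28 mm across, 30 mm high, on the deck behind the bracket; a bystander, loose
- clamp_ring: flat steel ring, 68 mm outside, 14 mm high, on the deck in front of the bracket; a bystander, loose
- sample_cup: steel cup, 70 mm across, 85 mm high, on the table to the right; a bystander, loose
- jar: amber glass jar, 68 mm across, 100 mm high, on the table to the right; a bystander, loose
- screwdriver: screwdriver lying on the table to the right; a bystander, loose
- brush: wooden brush lying on the table to the left; a bystander, loose

How it is judged:
By the outcome, as a careful person would: the job done as asked, in the order asked, and still so for the second after the job is handed in, while the arm keeps its last pose, push and grip.
It also fails if it takes over 45 s, if anything falls off the work surface, if the arm or the gripper's body presses on something with over 40 N, if the wrist force passes 120 N, or if a joint passes its speed limit or range.

## Working session

There is one attempt and no reset: what is moved stays moved. The work goes in short steps, each a Python script; the robot and the scene stay as the last script left them, time stands still between calls to the robot, and variables do not carry over. Pictures are saved under pics/ and viewed, and the job is handed in when it is done.

```bash
ls; mkdir -p pics; python3 - <<'E'
from station import robot, fingers, vision, workorder, recognise
import cv2
for n in("scene","top"):
    im=vision.grab_frame(n); cv2.imwrite(f"pics/{n}0.png",cv2.cvtColor(im,cv2.COLOR_RGB2BGR))
    c=vision.calibration(n); print(n,c)
    for l in("pedal_pad","dolly","bracket","bolt_head","spanner_end"):
        print(l,[(r["p"],[round(v) for v in r["rect"]]) for r in recognise(l,n)][:3])
print(robot.current_time_s(), robot.current_eef_rot(), robot.current_finger_gap())
E
```

```text
pics
scene {'mtx': array([[407.27634918,   0.        , 277.03323867],
       [  0.        , 407.27634918, 213.2989281 ],
       [  0.        ,   0.        ,   1.        ]]), 'extrinsics': array([[-0.17563194,  0.98439399,  0.01104028,  0.13186119],
       [-0.80980416, -0.1508411 ,  0.56697812,  0.38892797],
       [ 0.55979518,  0.090639  ,  0.82365887, -1.54342953],
       [ 0.        ,  0.        ,  0.        ,  1.        ]])}
pedal_pad [(0.68, [271, 264, 16, 22]), (0.52, [352, 226, 27, 15]), (0.33, [271, 209, 52, 24])]
dolly [(0.57, [282, 232, 175, 135])]
bracket [(0.58, [271, 219, 75, 39])]
bolt_head [(0.82, [271, 210, 52, 23]), (0.16, [350, 225, 28, 13])]
spanner_end [(0.5, [274, 210, 49, 19])]
top {'mtx': array([[413.75165665,   0.        , 284.06719213],
       [  0.        , 413.75165665, 208.71382678],
       [  0.        ,   0.        ,   1.        ]]), 'extrinsics': array([[-1.87275212e-02, -9.99644743e-01, -1.89649206e-02,
        -1.08483263e-03],
       [ 9.89316133e-01, -2.12702317e-02,  1.44226093e-01,
        -6.00297750e-01],
       [-1.44578244e-01, -1.60613047e-02,  9.89363010e-01,
        -1.14212023e+00],
       [ 0.00000000e+00,  0.00000000e+00,  0.00000000e+00,
         1.00000000e+00]])}
pedal_pad [(0.64, [215, 229, 31, 18])]
dolly [(0.58, [281, 209, 159, 140])]
bracket [(0.74, [298, 205, 74, 41])]
bolt_head [(0.65, [302, 210, 60, 26])]
spanner_end [(0.8, [301, 209, 61, 26]), (0.52, [217, 228, 27, 18])]
0.6 [1.79997255e+02 1.84225878e-03 1.60478452e+02] 1.0013095610258802
```

```bash
python3 - <<'E'
import cv2
for n,(x0,y0,x1,y1) in dict(scene=(170,140,390,320),top=(190,120,380,290)).items():
    im=cv2.imread(f"pics/{n}0.png")
    s=800/(x1-x0); s=min(s,600/(y1-y0)); cv2.imwrite(f"pics/{n}0c.png",cv2.resize(im[y0:y1,x0:x1],None,fx=s,fy=s,interpolation=cv2.INTER_CUBIC)); print(n,s)
E
```

```text
scene 3.3333333333333335
top 3.5294117647058822
```

View pics/scene0.png

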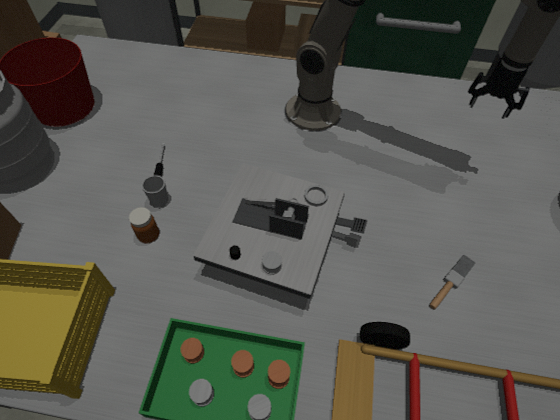

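View pics/top0.png

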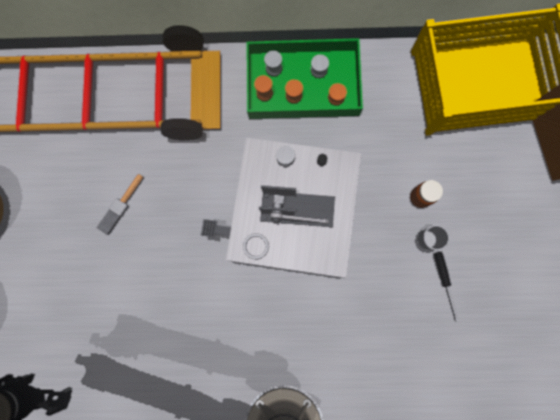

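```bash
sleep 1; ls pics
```

```text
scene0.png
scene0c.png
top0.png
top0c.png
```

View pics/scene0c.png

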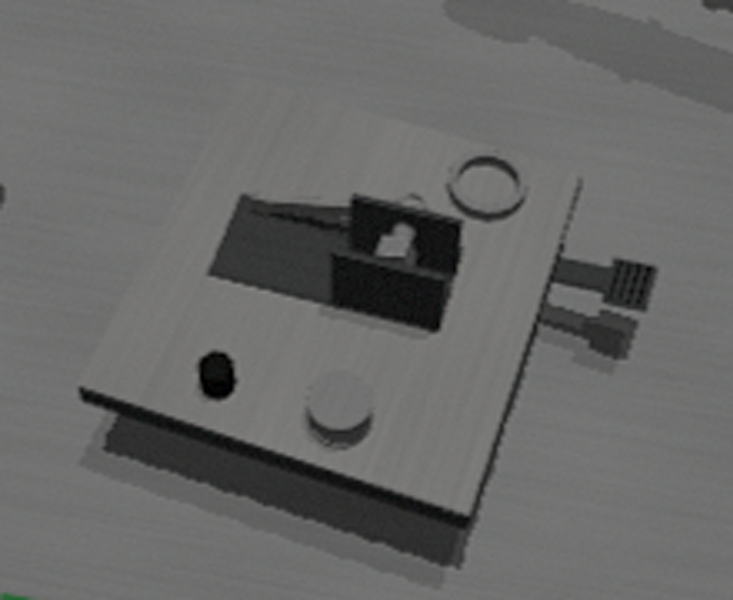

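View pics/top0c.png

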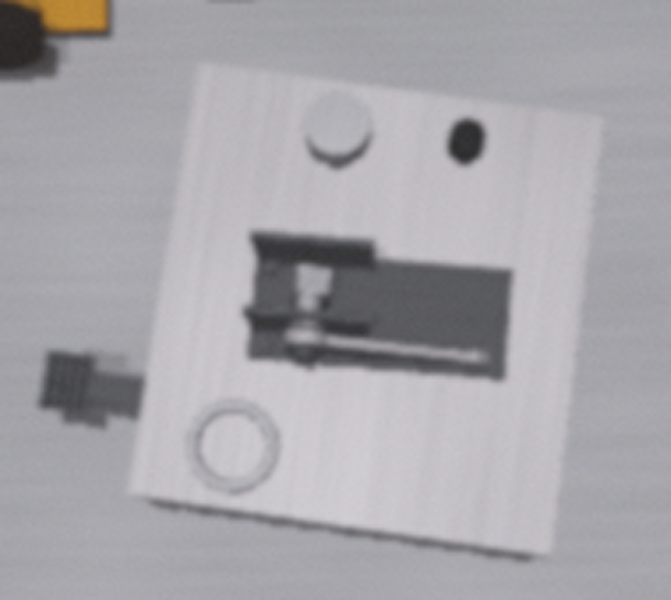

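The top view shows the bracket at crop (250–510, 232–380), with the bolt head near full-frame (278,198) and the pedal pad near (210,228). The scene view shows the pad near (361,225). Next I'll fit the poses using both cameras.

```bash
cat > h.py <<'E'
import numpy as np, cv2
from station import robot, fingers, vision, workorder, recognise
from scipy.optimize import least_squares
from scipy.spatial.transform import Rotation as R
CAL={n:vision.calibration(n) for n in("scene","top")}
def proj(n,P):
    c=CAL[n]; P=np.atleast_2d(P); E=c["extrinsics"]; q=P@E[:3,:3].T+E[:3,3]; q=q*[1,-1,-1]
    u=q@c["mtx"].T; return u[:,:2]/u[:,2:]
def place(p,P,z):
    c,s=np.cos(p[2]),np.sin(p[2]); P=np.atleast_2d(P).astype(float)
    return np.c_[p[0]+c*P[:,0]-s*P[:,1],p[1]+s*P[:,0]+c*P[:,1],z+P[:,2]]
OFF=dict(scene=(170,140,10/3),top=(190,120,60/17))
def fromcrop(n,uv): a,b,s=OFF[n]; return np.array([a,b])+(np.atleast_2d(uv)+.5)/s-.5
def fit(corr,z,x0):
    def f(p):
        return np.concatenate([(proj(n,place(p,P,z))-fromcrop(n,uv)).ravel() for n,P,uv in corr])
    r=least_squares(f,x0,loss="soft_l1"); return r.x,f(r.x).reshape(-1,2)
E
cat > fit.py <<'E'
from h import *
d,rd=fit([("top",(.17,.16,0),(200,63)),("top",(.17,-.16,0),(603,118)),("top",(-.17,-.16,0),(549,551)),("top",(-.17,.16,0),(131,492)),
 ("scene",(.17,.16,0),(468,517)),("scene",(.17,-.16,0),(82,390)),("scene",(-.17,.16,0),(580,180))],.12,[.6,0,-.1])
print("dolly",d,np.degrees(d[2]));print(rd.round(1).tolist())
b,rb=fit([("top",(.03,.045,.076),(250,231)),("top",(.03,-.045,.076),(376,240)),("top",(-.03,.045,.076),(246,318)),("top",(-.03,-.045,.076),(370,330)),
("scene",(.03,-.045,.076),(332,256)),("scene",(.03,.045,.076),(449,276)),("scene",(-.03,-.045,.076),(352,195)),("scene",(-.03,.045,.076),(462,219)),
("scene",(.03,.045,.0),(438,330)),("scene",(.03,-.045,.0),(333,304))],.12,[.6,0,-.1])
print("bracket",b,np.degrees(b[2]));print(rb.round(1).tolist())
# pad point triangulation
def res(P): return np.concatenate([(proj("top",P)-fromcrop("top",(69,381))).ravel(),(proj("scene",P)-fromcrop("scene",(634,284))).ravel()])
r=least_squares(res,[.55,.2,.09]); print("pad",r.x,r.fun.round(2))
c,s=np.cos(d[2]),np.sin(d[2]); v=r.x[:2]-d[:2]; print("pad in dolly",c*v[0]+s*v[1],-s*v[0]+c*v[1])
np.savez("fit.npz",d=d,b=b,pad=r.x)
im={n:cv2.imread(f"pics/{n}0.png") for n in OFF}
for n,(a,bb,s_) in OFF.items():
    h,w=(180,220) if n=="scene" else (170,190)
    S=s_; I=cv2.resize(im[n][bb:bb+h,a:a+w],None,fx=S,fy=S,interpolation=cv2.INTER_CUBIC)
    def L(Ps,col):
        q=((proj(n,Ps)+.5-[a,bb])*S-.5); cv2.polylines(I,[q.round().astype(int)],True,col,1)
    L(place(d,[(.17,.16,0),(.17,-.16,0),(-.17,-.16,0),(-.17,.16,0)],.12),(0,255,0))
    for x0,x1 in((-.03,-.024),(.024,.03)):
        L(place(b,[(x0,.045,.076),(x0,-.045,.076),(x1,-.045,.076),(x1,.045,.076)],.12),(0,0,255))
    L(place(b,[(.03,.045,0),(.03,-.045,0)],.12),(0,0,255))
    t=.27; co,si=np.cos(t),np.sin(t)
    L(place(b,[(x,y*co-z*si,.05+y*si+z*co) for x,y,z in [(-.01,.012,.012),(-.01,-.012,.012),(.01,-.012,.012),(.01,.012,.012)]],.12),(255,255,0))
    L(place(b,[(-.035,0,.05),(-.035,-.141*co,.05-.141*si)],.12),(255,0,255))
    vx=np.array([c,s,0])*.023; vy=np.array([-s,c,0])*.019
    L(np.array([r.x+vx+vy,r.x+vx-vy,r.x-vx-vy,r.x-vx+vy]),(0,255,255))
    cv2.imwrite(f"pics/{n}0f.png",I)
E
python3 fit.py
```

```text
dolly [ 0.60006198 -0.04195265 -0.16057097] -9.200038945759351
[[-1.1, -1.4], [0.6, -1.7], [0.8, 0.8], [-1.4, 0.1], [0.3, 0.2], [-2.9, -0.7], [0.5, -2.7]]
bracket [ 0.6049514   0.00199404 -0.07899749] -4.526222929676005
[[-0.7, 0.3], [-0.7, -0.2], [-1.3, -0.8], [-0.4, -2.1], [-0.6, -1.4], [-1.1, 0.3], [-0.6, -1.4], [0.0, -1.4], [0.4, -0.3], [-0.8, 0.1]]
pad [0.54549386 0.19612224 0.08772091] [-1.16  0.09 -1.19  0.04]
pad in dolly -0.09193002142598596 0.22628788533002628
```

```bash
sleep 6
```

```text
(no output)
```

View pics/scene0f.png

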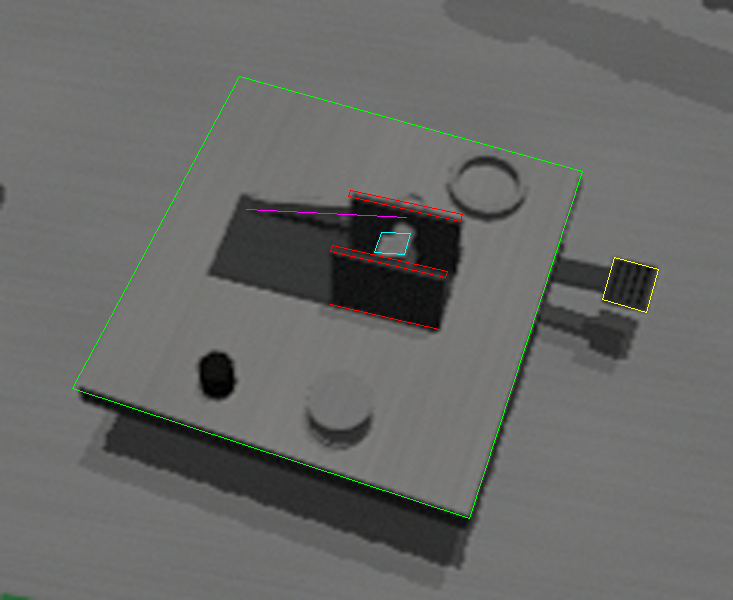

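View pics/top0f.png

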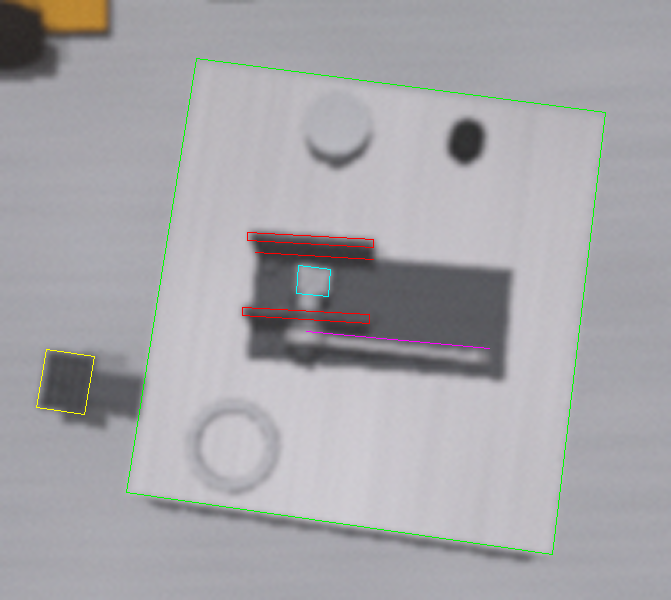

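```bash
cat >> h.py <<'E'
F=np.load("fit.npz") if __import__("os").path.exists("fit.npz") else None
def ori(yaw,tilt,half=False):
    "tilt about local x after placing tool down, yaw rad"
    M=R.from_euler("z",yaw)*R.from_euler("x",tilt)*R.from_euler("x",np.pi)
    if half: M=M*R.from_euler("z",np.pi)
    return M
def rpy(M): return M.as_euler("xyz",degrees=True).tolist()
E
python3 - <<'E'
from h import *
d,b,pad=F["d"],F["b"],F["pad"]
print(robot.tip_reach)
for half in(0,1):
    M=ori(d[2],-np.radians(10),half); z=M.as_matrix()[:,2]
    for h in (.15,.093,.06): print(half,robot.inverse_kinematics((np.r_[pad[:2],h]-.017*z).tolist(),rpy(M)))
    H=place(b,(0,0,.05),.12)[0]
    for t in(.27,0,-.05):
        M=ori(b[2],t,half); z=M.as_matrix()[:,2]
        for up in(.002,-.1): print(half,t,up,robot.inverse_kinematics((H+up*z).tolist(),rpy(M)))
E
```

```text
0.017
0 [ -51.82806121   32.28441151   38.73167437   84.73716205  -10.98903941
   73.8930854  -112.61151625]
0 [ -51.61616378   35.61871245   38.1974198    88.55469065  -13.2660719
   67.43730032 -111.65547683]
0 [ -51.34854434   37.84839398   37.7371582    90.32469955  -14.79445795
   63.85676635 -110.96527984]
0 0.27 0.002 [-24.61831347  34.52567127  48.90926152  86.89396257 -41.36273675
  77.62100746 -62.39652349]
0 0.27 -0.1 [-21.81620071  30.51813782  50.20406969  77.73033416 -37.41491568
  88.46786787 -65.92705166]
0 0 0.002 [-30.51022198  32.30689497  43.89833225  85.75390268 -23.03878978
  71.24777048 -78.1298774 ]
0 0 -0.1 [-30.90062238  28.62297251  46.10974583  76.26622278 -20.33486385
  83.44143298 -80.62344625]
0 -0.05 0.002 [-31.9637733   32.50009874  43.77307195  85.49335972 -20.11945258
  70.82100908 -80.73369636]
0 -0.05 -0.1 [-32.71054655  28.88596456  45.88306234  75.91626909 -17.56660579
  83.15201346 -83.07508719]
1 [-36.45688928  28.73676257  14.65143533  84.07198023   1.50738025
  73.37936006  57.08468739]
1 [-36.32585128  31.76476469  14.38631729  87.89662595   0.9492831
  66.61277411  56.71733874]
1 [-36.23691369  33.844092    14.24445703  89.67492998   0.54293604
  62.80913664  56.57742625]
1 0.27 0.002 [-26.25143626  35.62865113  52.00455111  86.95495002 -43.16886453
  78.72068186 118.89949156]
1 0.27 -0.1 [-27.09271756  34.5849841   61.61438953  77.92817213 -43.71137193
  92.11491106 118.52078615]
1 0 0.002 [-22.84736399  29.4637756   31.28419875  85.44445462 -15.82227506
  69.52034887  96.16971854]
1 0 -0.1 [-24.24690428  26.21102717  34.54815938  75.99191672 -14.64429527
  82.19504508  94.96370348]
1 -0.05 0.002 [-23.20614245  29.36928881  29.41009352  85.13655106 -11.8515144
  69.23992446  92.70167459]
1 -0.05 -0.1 [-24.61401686  26.10077846  31.89941093  75.57771254 -10.68436903
  81.97517331  91.57112555]
```

```bash
python3 - <<'E'
from h import *
d,b,pad=F["d"],F["b"],F["pad"]
M=ori(d[2],-np.radians(10),1); z=M.as_matrix()[:,2]; o=rpy(M)
yl=np.array([-np.sin(d[2]),np.cos(d[2])])
P=lambda h,dy=0:(np.r_[pad[:2]+yl*dy,h]-.017*z).tolist()
fingers.gripper_to(0.0,40)
robot.move_to(P(.16),o); print(robot.current_time_s(),robot.current_contact_force())
hit=robot.line_to(P(.10,),o,velocity=.08,f_stop=8); print(hit)
hit=robot.line_to(P(.05,-.004),o,velocity=.03,f_stop=25)
tip=np.array(robot.current_tool_pos())+.017*z
print(hit,tip,robot.current_contact_force(),robot.current_time_s())
im=vision.grab_frame("scene"); cv2.imwrite("pics/s1.png",cv2.cvtColor(im,cv2.COLOR_RGB2BGR)[140:320,170:390].repeat(3,0).repeat(3,1))
E
```

```text
3.1417 [ 0.43798628  0.28052881 -0.62253406]
False
True [0.54579029 0.1949347  0.06614283] [-0.38769153  0.36913144  6.48581648] 5.175
```

View pics/s1.png

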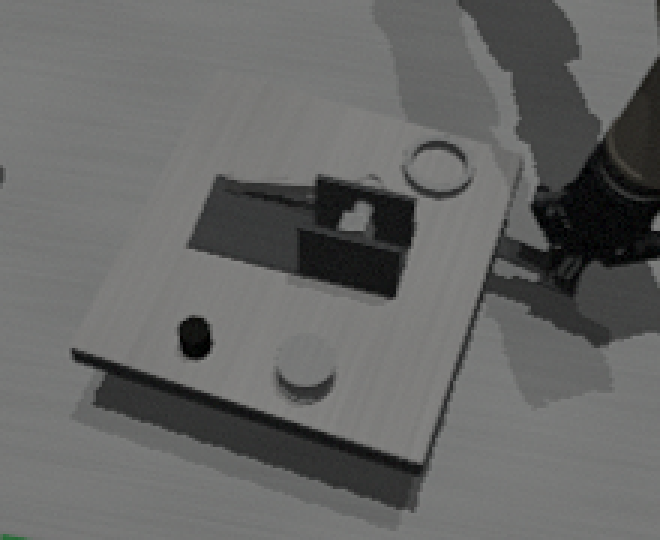

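The pedal is down, with the tip at z=66 mm as expected for the stop. I'll press once more to confirm.

```bash
python3 - <<'E'
from h import *
d,b,pad=F["d"],F["b"],F["pad"]
M=ori(d[2],-np.radians(10),1); z=M.as_matrix()[:,2]; o=rpy(M)
p=np.array(robot.current_tool_pos())
hit=robot.line_to((p+[0,0,-.012]).tolist(),o,velocity=.02,f_stop=25)
print(hit,np.array(robot.current_tool_pos())+.017*z,robot.current_contact_force())
robot.line_to((p+[0,0,.10]).tolist(),o,velocity=.15)
fingers.gripper_to(0.75)
robot.move_j(robot.inverse_kinematics([.5,.26,.30],o))
for n in("scene","top"):
    im=vision.grab_frame(n); cv2.imwrite(f"pics/{n}2.png",cv2.cvtColor(im,cv2.COLOR_RGB2BGR))
    a,bb,s=OFF[n]; I=cv2.imread(f"pics/{n}2.png")[bb:bb+180,a:a+220]; cv2.imwrite(f"pics/{n}2c.png",cv2.resize(I,None,fx=s,fy=s,interpolation=cv2.INTER_CUBIC)[:600,:800])
print(robot.current_time_s())
E
```

```text
True [0.54585918 0.19498911 0.06610295] [-1.01142356  0.14731448  6.03340477]
7.7417
```

View pics/scene2c.png

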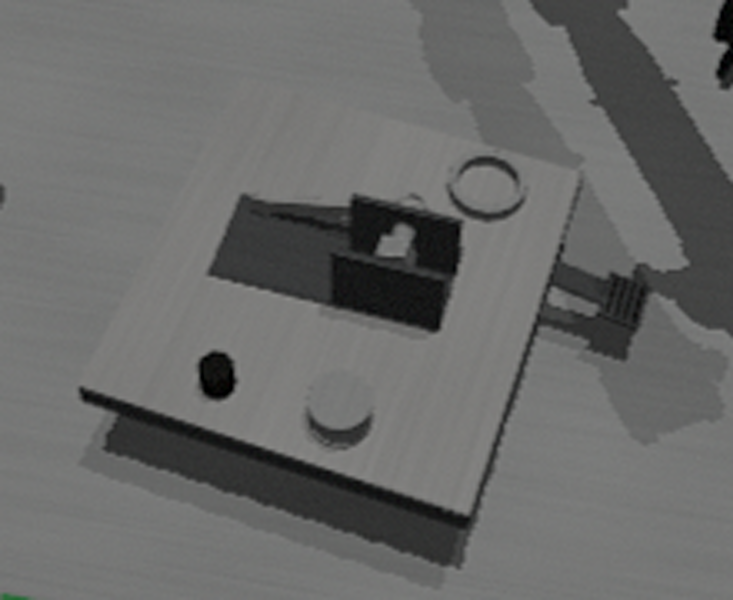

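View pics/top2c.png

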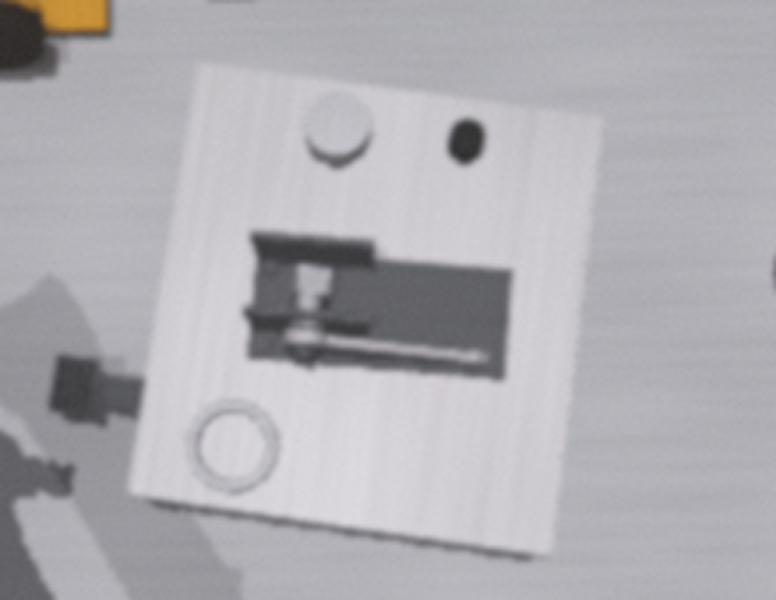

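```bash
python3 - <<'E'
from h import *
b=F["b"]; H=place(b,(0,0,.05),.12)[0]
for half in(0,1):
    M=ori(b[2],.27,half); z=M.as_matrix()[:,2]
    for up in(-.13,.002): print(half,np.round(robot.inverse_kinematics((H+up*z).tolist(),rpy(M)),1))
print(np.round(robot.current_joint_positions(),1))
E
```

```text
0 [-21.6  30.5  52.4  74.4 -37.9  92.5 -66. ]
0 [-24.6  34.5  48.9  86.9 -41.4  77.6 -62.4]
1 [ -5.9  25.   24.8  73.7 -25.3  87.2 104.8]
1 [ -7.3  28.6  20.8  86.2 -26.7  70.9 106.6]
[-43.   23.3  14.1  73.3   2.3  90.5  50.9]
```

Half = 1 is comfortable, so I'll go above the head and then in.

```bash
python3 - <<'E'
from h import *
b=F["b"]; H=place(b,(0,0,.05),.12)[0]
M=ori(b[2],.27,1); z=M.as_matrix()[:,2]; o=rpy(M)
robot.move_to((H-.13*z).tolist(),o)
hit=robot.line_to((H-.055*z).tolist(),o,velocity=.12,f_stop=10); print(hit,robot.current_time_s(),robot.current_contact_force(),robot.current_finger_gap())
for n in("scene","top"):
    im=vision.grab_frame(n); cv2.imwrite(f"pics/{n}3.png",cv2.cvtColor(im,cv2.COLOR_RGB2BGR))
    q=proj(n,H)[0].astype(int); I=cv2.imread(f"pics/{n}3.png")[q[1]-50:q[1]+50,q[0]-60:q[0]+60]; cv2.imwrite(f"pics/{n}3c.png",cv2.resize(I,None,fx=5,fy=5,interpolation=cv2.INTER_CUBIC))
E
```

```text
False 9.7 [-0.05677477  0.12793472  0.08197898] 0.7487384873061732
```

View pics/scene3c.png

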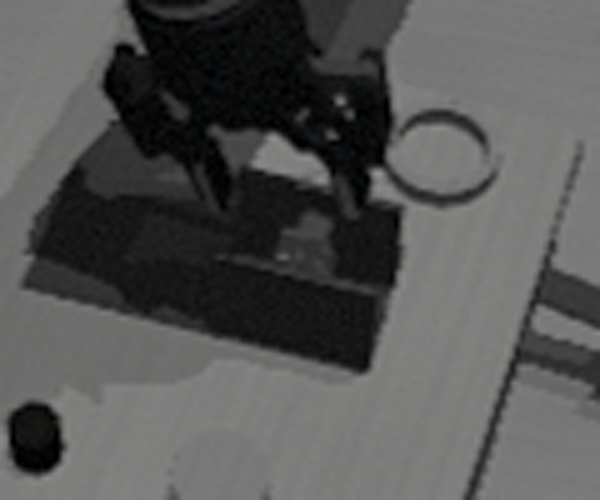

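View pics/top3c.png

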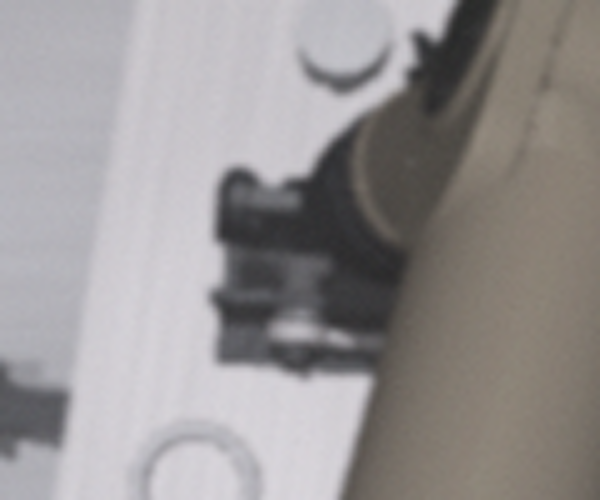

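```bash
python3 - <<'E'
from h import *
b=F["b"]; H=place(b,(0,0,.05),.12)[0]
M=R.from_euler("xyz",robot.current_eef_rot(),degrees=True).as_matrix()
p=np.array(robot.current_tool_pos()); g=.75*.0425
for n in OFF:
    q=proj(n,H)[0].astype(int)-[60,50]; I=cv2.imread(f"pics/{n}3c.png")
    for s in(-1,1):
        for e in(-.011,.011):
            u=(proj(n,p+M@np.array([e,s*g,.010]))[0]-q+.5)*5; cv2.circle(I,tuple(u.round().astype(int).tolist()),4,(0,0,255),1); print(n,u.round())
    u=(proj(n,H)[0]-q+.5)*5; cv2.circle(I,tuple(u.round().astype(int).tolist()),4,(0,255,0),1)
    cv2.imwrite(f"pics/{n}3d.png",I)
I=np.hstack([cv2.imread(f"pics/{n}3d.png")[100:400,100:500] for n in OFF]); cv2.imwrite("pics/3d.png",I)
E
```

```text
scene [218. 214.]
scene [229. 180.]
scene [338. 220.]
scene [348. 185.]
top [389. 226.]
top [387. 270.]
top [264. 213.]
top [261. 257.]
```

```bash
sleep 4
```

```text
(no output)
```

View pics/3d.png

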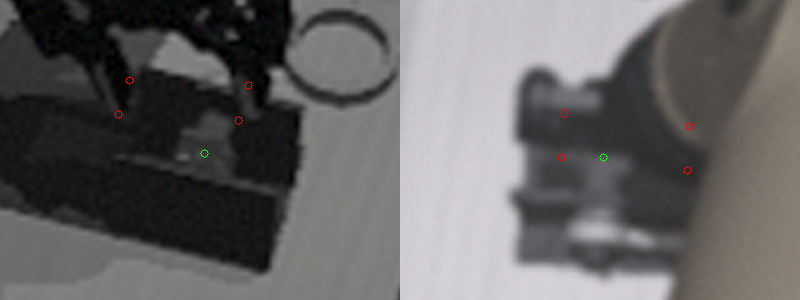

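The fingers straddle the head and sit between the plates, matching the predicted positions within about 2 mm. Going down.

```bash
python3 - <<'E'
from h import *
b=F["b"]; H=place(b,(0,0,.05),.12)[0]
M=ori(b[2],.27,1); z=M.as_matrix()[:,2]; o=rpy(M); Y=M.as_matrix()[:,1]
hit=robot.line_to((H+.002*z).tolist(),o,velocity=.08,f_stop=8); print(hit,robot.current_time_s(),robot.current_contact_force())
if not hit:
    for g in (.45,.38):
        fingers.gripper_to(g,20); print(g,robot.current_finger_gap(),robot.current_contact_force())
    fingers.gripper_to(0,20)
    f=np.array(robot.current_contact_force()); print(robot.current_finger_gap(),f,"tool",M.inv().apply(f),M.inv().apply(robot.current_torque()),robot.current_time_s())
E
```

```text
False 10.6583 [-0.53941421 -1.11755902  0.14598407]
0.45 0.4490018753709271 [-0.3131508  -0.96648689 -0.13468874]
0.38 0.3818427187078271 [0.1332196 0.1176431 0.3164796]
0.2806038905084404 [-0.90818157 -3.00591178 -0.31112891] tool [ 0.66813665 -3.04003625 -0.51853021] [0.7031029  0.01226546 0.25461005] 11.4833
```

```bash
python3 - <<'E'
from h import *
b=F["b"]; H=place(b,(0,0,.05),.12)[0]
fingers.gripper_to(0,80); print(robot.current_finger_gap())
t0=robot.current_time_s()
for t in (.25,.22,.19,.16):
    M=ori(b[2],t,1); z=M.as_matrix()[:,2]
    robot.line_to((H+.002*z).tolist(),rpy(M),velocity=.001)
    f=M.inv().apply(robot.current_contact_force()); q=M.inv().apply(robot.current_torque())
    print(t,round(robot.current_time_s()-t0,2),f.round(1),q.round(2),round(robot.current_finger_gap(),4))
E
```

```text
0.2724723073443988
0.25 0.25 [ 0.3 -4.6 -1.7] [1.07 0.24 0.54] 0.268
0.22 0.5 [ 1.  -5.1 -1.9] [1.04 0.18 0.57] 0.2704
0.19 0.75 [ 1.1 -5.6 -2.2] [1.08 0.23 0.51] 0.2662
0.16 1.0 [-0.2 -4.7 -1.9] [1.12 0.18 0.53] 0.2633
```

```bash
python3 - <<'E'
from h import *
b=F["b"]; H=place(b,(0,0,.05),.12)[0]
for t in (.13,.10,.07,.04,.02,0):
    M=ori(b[2],t,1); z=M.as_matrix()[:,2]
    robot.line_to((H+.002*z).tolist(),rpy(M),velocity=.001)
    f=M.inv().apply(robot.current_contact_force()); q=M.inv().apply(robot.current_torque())
    print(t,f.round(1),q.round(2),round(robot.current_finger_gap(),4))
robot.pause(.3); print(robot.current_eef_rot(),rpy(M),robot.current_time_s())
for n in("scene","top"):
    im=vision.grab_frame(n); cv2.imwrite(f"pics/{n}4.png",cv2.cvtColor(im,cv2.COLOR_RGB2BGR))
    q=proj(n,H)[0].astype(int); I=cv2.imread(f"pics/{n}4.png")[q[1]-50:q[1]+50,q[0]-60:q[0]+60]; I=cv2.resize(I,None,fx=6,fy=6,interpolation=cv2.INTER_CUBIC)
    cv2.imwrite(f"pics/{n}4c.png",I)
E
```

```text
0.13 [ 0.8 -4.9 -2.5] [1.07 0.23 0.57] 0.2664
0.1 [-0.2 -4.4 -1.8] [1.1  0.2  0.58] 0.266
0.07 [-1.1 -5.7 -0.4] [1.09 0.12 0.62] 0.2679
0.04 [-0.1 -5.3 -1.8] [1.05 0.16 0.63] 0.2667
0.02 [-0.  -6.6 -0.6] [1.11 0.19 0.58] 0.2701
0 [-0.7 -6.2 -1. ] [1.15 0.21 0.63] 0.2677
[-1.79753737e+02  1.32764299e-03  1.75443084e+02] [-180.0, 0.0, 175.47377707032402] 14.5
```

View pics/scene4c.png

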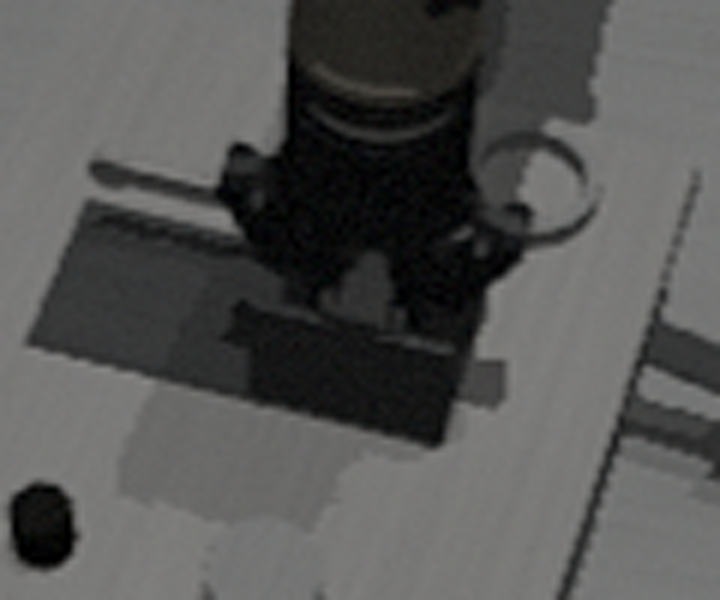

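View pics/top4c.png

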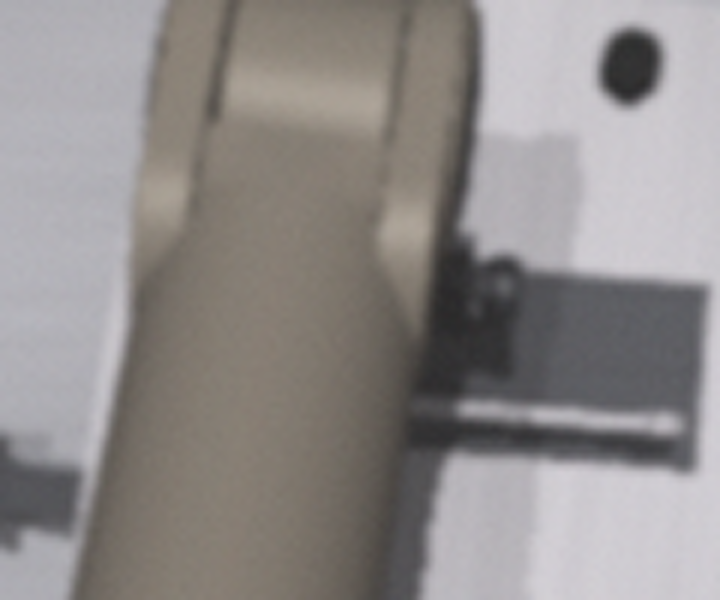

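```bash
python3 - <<'E'
from h import *
b=F["b"]; H=place(b,(0,0,.05),.12)[0]
for n in OFF:
    q=proj(n,H)[0].astype(int)-[60,50]; print(n,q)
    for xs in(-.036,-.042,-.048):
        for a in(-.05,0,.05):
            P=place(b,[(xs,-.141*np.cos(a),.05+.141*np.sin(a)),(xs,-.08*np.cos(a),.05+.08*np.sin(a))],.12)
            print(n,xs,a,((proj(n,P)-q+.5)*6).round().tolist())
    I=cv2.imread(f"pics/{n}4.png"); x,y=(q+[8,15]) if n=="scene" else (q+[65,55])
    J=I[y:y+30,x:x+60 if n=="scene" else x+60]; J=np.clip(J*(2.5 if n=="scene" else 1),0,255).astype(np.uint8)
    cv2.imwrite(f"pics/{n}4z.png",cv2.resize(J,None,fx=13,fy=13,interpolation=cv2.INTER_CUBIC)); print(x,y)
E
```

```text
scene [228 165]
scene -0.036 -0.05 [[82.0, 183.0], [211.0, 207.0]]
scene -0.036 0 [[80.0, 173.0], [211.0, 202.0]]
scene -0.036 0.05 [[80.0, 164.0], [211.0, 196.0]]
scene -0.042 -0.05 [[86.0, 173.0], [215.0, 197.0]]
scene -0.042 0 [[84.0, 163.0], [214.0, 191.0]]
scene -0.042 0.05 [[84.0, 154.0], [214.0, 186.0]]
scene -0.048 -0.05 [[90.0, 163.0], [218.0, 186.0]]
scene -0.048 0 [[88.0, 153.0], [218.0, 181.0]]
scene -0.048 0.05 [[88.0, 143.0], [218.0, 176.0]]
236 180
top [217 149]
top -0.036 -0.05 [[689.0, 413.0], [546.0, 404.0]]
top -0.036 0 [[691.0, 411.0], [547.0, 402.0]]
top -0.036 0.05 [[692.0, 409.0], [547.0, 401.0]]
top -0.042 -0.05 [[688.0, 427.0], [545.0, 418.0]]
top -0.042 0 [[690.0, 425.0], [546.0, 416.0]]
top -0.042 0.05 [[691.0, 423.0], [546.0, 415.0]]
top -0.048 -0.05 [[687.0, 441.0], [545.0, 431.0]]
top -0.048 0 [[689.0, 439.0], [545.0, 430.0]]
top -0.048 0.05 [[691.0, 437.0], [545.0, 429.0]]
282 204
```

```bash
sleep 4
```

```text
(no output)
```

View pics/scene4z.png

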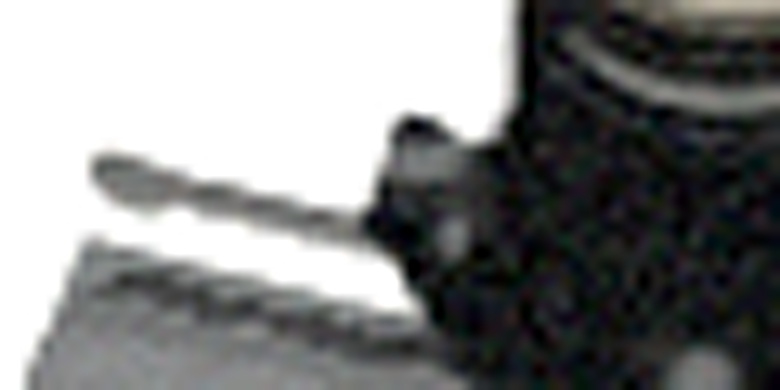

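View pics/top4z.png

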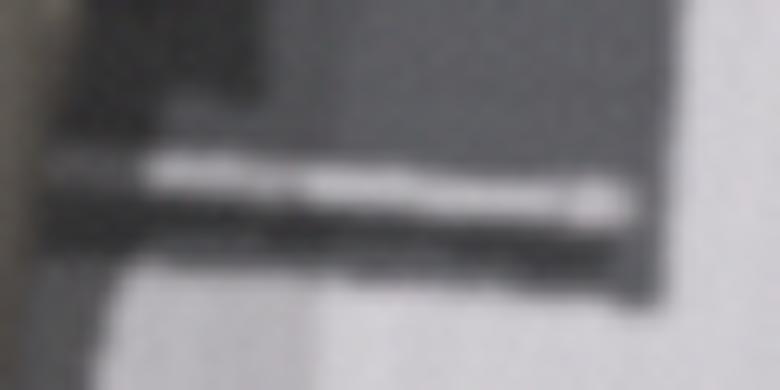

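```bash
cat > meas.py <<'E'
from h import *
def avg(n,k=6): return np.mean([vision.grab_frame(n).astype(float) for _ in range(k)],0)
def edges(I,cols,rowlo,rowhi):
    "per column: light->dark and dark->light subpixel rows inside band"
    out=[]
    G=cv2.GaussianBlur(I.mean(2),(0,0),.6)
    for c in cols:
        r0,r1=int(rowlo(c)),int(rowhi(c)); p=G[r0:r1+1,c]; g=np.diff(p)
        def sub(i):
            if 0<i<len(g)-1:
                a,b_,d=abs(g[i-1]),abs(g[i]),abs(g[i+1]); den=a-2*b_+d
                return i+.5*(a-d)/den if den else i
            return i
        i=int(np.argmin(g)); j=i+int(np.argmax(g[i:])); out.append((c,r0+sub(i)+.5,r0+sub(j)+.5))
    return np.array(out)
E
python3 - <<'E'
from meas import *
b=F["b"]
I=avg("scene"); np.save("s4.npy",I)
def pr(a,y): return proj("scene",place(b,[(-.0415,-y*np.cos(a),.05+y*np.sin(a))],.12))[0]
e0,e1=pr(-.02,.141),pr(-.02,.08); m=(e1[1]-e0[1])/(e1[0]-e0[0])
line=lambda c:e0[1]+m*(c-e0[0])
E_=edges(I,range(244,264),lambda c:line(c)-5,lambda c:line(c)+5)
for c,t,u in E_:
    # predicted centre row at this column for angles
    rows=[]
    for a in(-.05,0,.05):
        p,q=pr(a,.141),pr(a,.08); rows.append(p[1]+(q[1]-p[1])/(q[0]-p[0])*(c-p[0]))
    print(int(c),t.round(2),u.round(2),((t+u)/2).round(2),np.round(rows,2))
print(robot.current_time_s())
E
```

```text
244 191.35 195.05 193.2 [193.83 192.36 190.88]
245 191.36 195.5 193.43 [194.02 192.58 191.13]
246 191.46 195.82 193.64 [194.2  192.79 191.38]
247 191.81 196.07 193.94 [194.39 193.01 191.62]
248 192.39 195.86 194.13 [194.58 193.23 191.87]
249 192.58 195.64 194.11 [194.76 193.44 192.12]
250 192.86 195.77 194.31 [194.95 193.66 192.37]
251 193.31 196.19 194.75 [195.13 193.88 192.61]
252 193.43 196.37 194.9 [195.32 194.09 192.86]
253 193.52 196.51 195.02 [195.51 194.31 193.11]
254 193.7 196.75 195.23 [195.69 194.53 193.36]
255 194.17 197.13 195.65 [195.88 194.74 193.61]
256 194.4 197.32 195.86 [196.07 194.96 193.85]
257 194.51 197.5 196.01 [196.25 195.18 194.1 ]
258 194.67 197.72 196.19 [196.44 195.39 194.35]
259 195.18 198.12 196.65 [196.62 195.61 194.6 ]
260 195.39 198.33 196.86 [196.81 195.83 194.84]
261 195.51 198.52 197.01 [197.   196.05 195.09]
262 195.61 198.71 197.16 [197.18 196.26 195.34]
263 195.59 198.99 197.29 [197.37 196.48 195.59]
14.9
```

```bash
python3 - <<'E'
from h import *
b=F["b"]
I=cv2.imread("pics/scene0.png").astype(float)
J=I[190:215,236:280]; J=np.clip((J-30)*3.2,0,255).astype(np.uint8)
K=cv2.resize(J,None,fx=17,fy=17,interpolation=cv2.INTER_CUBIC)
def pr(a,y,h=0): return proj("scene",place(b,[(-.0415+.0045,-y*np.cos(a)-h*np.sin(a)*1,.05+y*np.sin(a)+h*np.cos(a))],.12))[0]
for a,col in((-.27,(0,0,255)),):
  for h in(-.008,.008):
    q=[((pr(a,y,h)-[236,190]+.5)*17).round().astype(int) for y in(.141,.05)]
    cv2.line(K,tuple(q[0].tolist()),tuple(q[1].tolist()),col,1)
f=[((proj("scene",place(b,[(x,y,.004)],.12))[0]-[236,190]+.5)*17).round().astype(int).tolist() for x,y in((-.06,-.15),(-.06,-.05))]
cv2.line(K,tuple(f[0]),tuple(f[1]),(0,255,0),1)
cv2.imwrite("pics/z0.png",K)
E
sleep 4
```

```text
(no output)
```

View pics/z0.png

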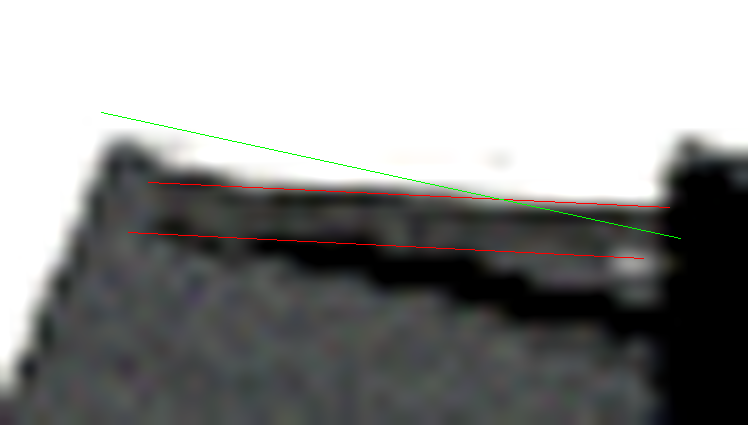

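```bash
python3 - <<'E'
from meas import *
from scipy.optimize import brentq
b=F["b"]
I0=cv2.imread("pics/scene0.png")[:,:,::-1].astype(float); I4=np.load("s4.npy")
def pr(a,y,h): return proj("scene",place(b,[(-.037,-y*np.cos(a)+h*np.sin(a),.05+y*np.sin(a)+h*np.cos(a))],.12))[0]
def row(a,h,c):
    y=brentq(lambda y:pr(a,y,h)[0]-c,.0,.2); return pr(a,y,h)[1]
def top(I,c,r0,r1):
    G=cv2.GaussianBlur(I.mean(2),(0,0),.6); p=G[r0:r1,c]; hi=p[:2].mean(); i=int(np.argmin(np.diff(p)))
    lo=p[i+2] if i+2<len(p) else p[-1]; 
    k=next(j for j in range(len(p)-1) if p[j]>(hi+lo)/2>=p[j+1]); return r0+k+(p[k]-(hi+lo)/2)/(p[k]-p[k+1]),hi,lo
A=[]
for c in range(249,264):
    ra=row(-.27,.008,c); rb=row(0,.008,c)
    m0=top(I0,c,int(ra)-4,int(ra)+4); m4=top(I4,c,int(rb)-4,int(rb)+4)
    d=m0[0]-ra
    try: a=brentq(lambda a:row(a,.008,c)+d-m4[0],-.15,.15)
    except Exception: a=np.nan
    A.append(a); print(c,np.round([ra,*m0],1),np.round([rb,*m4],1),round(a,3))
print(np.nanmedian(A))
E
```

```text
249 [200.2 199.7 116.8  52.3] [193.1 192.6 116.2  51.8] 0.0
250 [200.2 200.1 115.8  48.4] [193.3 192.9 117.7  54.2] 0.013
251 [200.3 200.3 115.9  47.6] [193.5 193.2 118.   52.3] 0.01
252 [200.3 200.3 116.8  45.4] [193.7 193.4 118.3  49.2] 0.011
253 [200.4 200.3 116.7  45.8] [193.9 193.5 118.1  50.4] 0.015
254 [200.4 200.4 116.5  45.6] [194.1 193.7 118.1  53. ] 0.015
255 [200.5 200.4 116.6  47.6] [194.4 194.1 118.5  55.6] 0.01
256 [200.5 200.4 116.9  48.3] [194.6 194.4 118.3  52.6] 0.003
257 [200.6 200.4 117.4  47.3] [194.8 194.5 118.5  51. ] 0.003
258 [200.6 200.4 116.9  49. ] [195.  194.7 119.1  52.2] 0.005
259 [200.7 200.5 114.9  49.9] [195.2 195.  119.   54.9] 0.001
260 [200.7 200.6 114.5  49.8] [195.4 195.3 118.7  52.6] 0.001
261 [200.8 200.6 115.7  50.3] [195.7 195.5 118.5  51.6] 0.002
262 [200.8 200.7 116.4  50.9] [195.9 195.6 118.1  51.7] 0.007
263 [200.9 200.9 117.1  46.7] [196.1 195.5 115.8  40.7] 0.036
0.007185451131007862
```

The spanner measures about +0.007 rad, which is level. Next I'll check that it holds and that the pedal is still down.

```bash
python3 - <<'E'
from meas import *
robot.pause(1.0)
I=avg("scene",6); J=np.load("s4.npy"); print("max spanner diff",abs(I-J)[185:205,240:264].mean(2).max().round(1), "vs noise",abs(I-J).mean(2)[:150].max().round(1))
print(robot.current_eef_rot(),robot.current_contact_force(),robot.current_finger_gap(),robot.current_time_s())
I0=cv2.imread("pics/scene2.png")[:,:,::-1].astype(float)
a=I0[205:250,335:380];c=I[205:250,335:380]
K=np.hstack([a,c])[:,:,::-1]*1.5; cv2.imwrite("pics/p5.png",cv2.resize(np.clip(K,0,255).astype(np.uint8),None,fx=8,fy=8,interpolation=cv2.INTER_CUBIC))
cv2.imwrite("pics/s5.png",I[:,:,::-1])
E
```

```text
max spanner diff 2.3 vs noise 6.5
[-1.79753720e+02 -4.96067634e-04  1.75439227e+02] [-0.22465017 -5.96592157  0.85590365] 0.26664691854510164 16.2[ WARN:0@10.255] global loadsave.cpp:1063 imwrite_ Unsupported depth image for selected encoder is fallbacked to CV_8U.
```

View pics/p5.png

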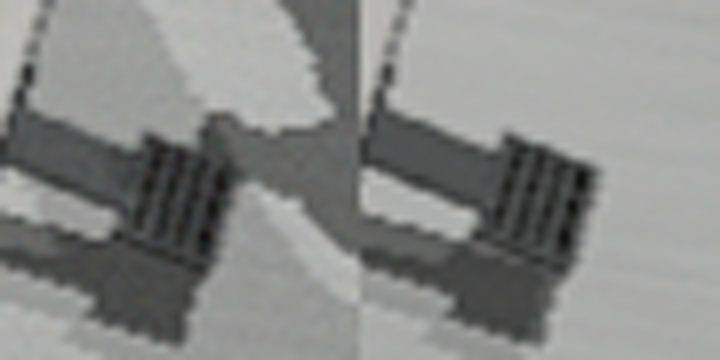

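```bash
sleep 3
```

```text
(no output)
```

View pics/s5.png

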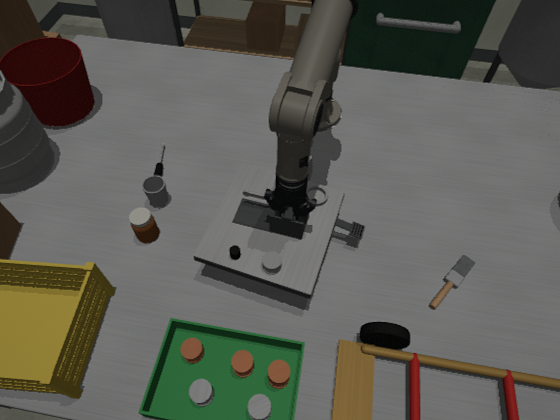

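The pedal is still down near (355,232), exactly where it was left. The loose items haven't moved, and the spanner near (255,195) is steady and level. Handing in.

```bash
python3 - <<'E'
from station import robot, workorder
print(workorder.close_job(), robot.current_time_s())
E
```

```text
the job is handed in; nothing more can be done
the job is handed in; nothing more can be done
```

I locked the brake, turned the bolt until the spanner was level, and handed the job in with the head still gripped. The clock read 16.2 s just before hand-in, against the 45 s limit.

- **Brake:** I pressed the pedal until it stopped with the fingertips 66 mm above the table, which matches the stop. A second 25 N push moved it no further. In the last picture it was still down, exactly where I left it.
- **Bolt:** I gripped the head square to its flats at the sagged angle; the jaws closed to 23.9 mm on the 24 mm head. I raised the grip to 80 N and turned 0.27 rad about the bolt's axis.
- **Spanner:** it measured about +0.007 rad, which is level. That figure compares the last pictures with the first one, taking the sag as the stated −0.27 rad. My first estimates, from single-picture positions and slopes, ranged from about −0.05 to +0.02 rad. I relied on the comparison because camera calibration errors cancel out in it.
- **Holding:** nothing moved over a 1 s pause before hand-in, and the side force on the tool was about 6 N.
- **Loose items:** none looked moved in the last picture. I checked these by eye only, and the arm partly hid the clamp ring.

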